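Shut the red stopcock

TASK

Shut off the red line: with the fingertips only, push the cover of the red stopcock box all the way along its track to the left end stop so that the well lies open, then push the red valve handle inside round clockwise until it is fully shut across its pipe. Nothing is to be picked up: the cover must slide on the rim without being lifted. Leave the cover where it was pushed, and leave the blue box, its cover and valve, and the other loose things alone.

Things in the scene. Friction and masses are not known exactly. Their poses are not given: they have to be found in the camera images.
- red_box: Red stopcock box, fixed: grey, 140 (x) by 210 (y) by 62 mm high, red plate on its front (-x) wall. Origin: centre of its underside, z up. Right half (-y) is an open well, left half a closed deck level with the rim (z 62). Guide strips (inside faces x +-64.5) and end stops (inside faces y +-100), tops at z 69, keep the cover on its track along y. Red and blue box swap places.
- red_cover: Red box's cover: loose aluminium plate 125 (x) by 96 (y) by 6 mm, about 250 g, lying on the rim; slides with 1 to 4 N. Origin: centre of its underside (box z 62). On its middle a red rib, 60 mm along x, 10 mm thick in y, top 23 mm above the origin. Starts over the well, box y -50 to -44 mm; against the left end stop it is at y +52 and the well is clear.
- red_handle (a joint): Red valve handle's hinge, rad: 0 = open, pointing along the box's +y (along the pipe); 1.571 = shut against its stop, pointing along the box's +x. Starts at 0 to 0.3. Closes clockwise seen from above, stays where left, takes 0.07 N m (under 2 N at the grip).
- red_well (a point): Middle of the red box's well floor (box frame x 0, y -45, z 8 mm). The well spans x -58 to +58, y -89 to -1 in the box frame. In it a copper pipe runs along y and a brass valve body lies, both below z 35.
- red_pivot (a point): Vertical pivot axis of the red handle, at the handle's mid thickness (box frame x -8, y -72, z 44 mm). The handle reaches 60 mm from here; its red grip (17 to 60 mm out) is 14 mm wide and 12 mm thick (z 38 to 50).
- red_handle_tip (a point): End of the red handle, on its centre line 60 mm from the pivot, at mid thickness (z 44 in the box frame).
- blue_box: Blue stopcock box, fixed: grey, 140 (x) by 210 (y) by 62 mm high, blue plate on its front (-x) wall. Origin: centre of its underside, z up. Right half (-y) is an open well, left half a closed deck level with the rim (z 62). Guide strips (inside faces x +-64.5) and end stops (inside faces y +-100), tops at z 69, keep the cover on its track along y. Red and blue box swap places. Leave alone.
- blue_cover: Blue box's cover: loose aluminium plate 125 (x) by 96 (y) by 6 mm, about 250 g, lying on the rim; slides with 1 to 4 N. Origin: centre of its underside (box z 62). On its middle a blue rib, 60 mm along x, 10 mm thick in y, top 23 mm above the origin. Starts over the well, box y -50 to -44 mm. Leave alone.
- blue_handle (a joint): Blue valve handle's hinge, rad: 0 = open, pointing along the box's +y (along the pipe); 1.571 = shut against its stop, pointing along the box's +x. Starts at 0 to 0.3. Closes clockwise seen from above, stays where left, takes 0.07 N m (under 2 N at the grip). Leave alone.
- blue_well (a point): Middle of the blue box's well floor (box frame x 0, y -45, z 8 mm). The well spans x -58 to +58, y -89 to -1 in the box frame. In it a copper pipe runs along y and a brass valve body lies, both below z 35.
- blue_pivot (a point): Vertical pivot axis of the blue handle, at the handle's mid thickness (box frame x -8, y -72, z 44 mm). The handle reaches 60 mm from here; its blue grip (17 to 60 mm out) is 14 mm wide and 12 mm thick (z 38 to 50).
- blue_handle_tip (a point): End of the blue handle, on its centre line 60 mm from the pivot, at mid thickness (z 44 in the box frame).
- hex_key: Black hex key, 31x93x8 mm, lying; origin under its centre. Leave alone.
- tape_roll: Roll of masking tape lying flat, 98 mm across, 24 mm high; origin under its centre. Leave alone.
- fitting: Brass pipe fitting, 19x47x19 mm, lying; origin under its centre. Leave alone.
- spring_clamp: Orange spring clamp, 49x103x18 mm, lying; origin under its centre. Leave alone.

How it is judged:
On the way, in this order (a step that is already met when the one before it is completed fails the run):
1. the red cover is slid aside to within 10 mm of the left end stop, with the red valve not yet shut (y of red_cover in the frame of red_box above 0.042 m and z of red_cover in the frame of red_box between 0.057 and 0.067 m and angle between red_cover's own z axis and vertical below 0.06 rad and value of joint red_handle below 0.6 rad), for 0.2 s.
2. the red handle is pushed shut (value of joint red_handle above 1.45 rad), for 0.2 s.
At the end, for the whole second after the job is handed in: The red cover lies flat and at rest on its track, at most 10 mm short of the left end stop; the red handle is within 0.12 rad (7 degrees) of its shut stop; the blue cover is within 10 mm of its start and the blue handle still open (y of red_cover in the frame of red_box above 0.042 m and z of red_cover in the frame of red_box between 0.057 and 0.067 m and angle between red_cover's own z axis and vertical below 0.06 rad and value of joint red_handle above 1.45 rad and linear speed of red_cover below 0.01 m/s and distance of blue_cover from where it was at the start of the episode below 0.01 m and value of joint blue_handle below 0.4 rad); the robot touches nothing.
It fails at once if a cover is lifted off its rim (more than 8 mm) or tipped (z of red_cover in the frame of red_box above 0.07 m or angle between any of red_cover, blue_cover's own z axis and vertical above 0.15 rad or z of blue_cover in the frame of blue_box above 0.07 m).
It fails at once if the blue cover is moved more than 10 mm (distance of blue_cover from where it was at the start of the episode above 0.01 m).
It fails at once if the blue handle is turned (value of joint blue_handle above 0.4 rad).
It fails at once if a loose bystander is moved more than 15 mm (distance of any of hex_key, tape_roll, fitting, spring_clamp from where it was at the start of the episode above 0.015 m).
It also fails if it takes over 48 s, if anything falls off the work surface, if the arm or the gripper's body presses on something with over 40 N, if the wrist force passes 120 N, or if a joint passes its speed limit or range.

ROBOT

A 6-joint arm with a two-finger parallel gripper is mounted at the origin on the work surface; the furniture and walls round the work are solid. World frame = base frame: x ahead of the robot, y to its left, z up, the work surface at z = 0. Lengths are in m, angles in rad, forces in N, time in s.
With the tool pointing down it reaches from about 0.425 to 0.95 m from the base axis. Payload 3.5 kg.
Tool frame: the origin (TCP) lies between the finger pads; the fingertips stand 22 mm ahead of it and the grasp point (between the pads) lies 3 mm ahead of it (ctrl.nose_length is the z of the fingertips in the tool frame, in m); z points along the fingers, y is the line along which they close (so a half turn about z gives the same grasp; the last joint's range is limited). The gripper opens to 85 mm and grips with 20 to 120 N. Pads are 22 mm wide; open, the fingers measure 114 mm over their backs; the gripper's body (76 mm by 85 mm) begins 54 mm behind the grasp point. The pads swing forward as they close: fully open they stand 13 mm farther back than shut.
Start: joints at [-1.466, 0.286, 1.577, -0, 1.279, -0.15], TCP at [0.17, -0.653, 0.217] pointing down, gripper open.
Joint ranges: [-2.77, 2.77], [-0.9, 2.22], [0.21, 2.48], [-1.53, 4.67], [0.24, 2.81], [-2.84, 2.84]. Speed limits (rad/s): [2.79, 2.79, 3.14, 3.14, 3.14, 3.14].

INTERFACE

Orientations are given as a unit quaternion [x, y, z, w].
In Python, from plant import ctrl gives the robot as it stands. The module is installed in compiled form; this text tells all that it offers.
- The arm moves only by the tool send_rows, never from a script. Its argument "rows" is text: rows parted by semicolons, each of 7 numbers parted by spaces: the turn, a rotation vector about the tool's x, y, z in parts of the range, where 1.0 means 180 degrees, then the shift along the tool's x, y, z in a scale on which 1.0 is 500 mm, then the opening, from -1 (shut) to 1 (fully open). A call has 1 to 8 rows; each row is the pose to reach, as a shift and turn from the pose commanded when the call began, along the tool's axes at that moment; what a row does not reach only later rows make up. A row lasts 1/8 s, in which the tool goes at most 62.5 mm and 10.7 degrees, less where a joint would pass 70% of its speed; a pose out of reach is approached as far as the arm can. Shift and turn numbers lie between -1 and 1, and a call with a number outside is refused. A call with a gripper value outside its range is refused whole. The fingers move at their own pace and stop on an object; "grip_force" is the grip in N (left out, the last holds). Time passes only in rows, so rows that repeat a pose let the fingers close. It gives the time, the measured TCP pose, the force, the opening and the grip force at its end, in the units of the state.
- ctrl.get_state(): the state, without advancing time (a new reading comes with each control period).
- ctrl.read_camera(name): name is "scene" or "side" or "wrist"; returns a dict with "color" (384x512x3 uint8, red, green, blue), "fx", "fy", "cx", "cy" (pixels), "extrinsics" (4x4, takes a point from world to camera coordinates). Camera axes: x right, y down, z forward; pixel columns grow to the right and rows downward; lengths in m; the calibration is good to about 2 mm. A picture is of the moment at which its call begins. There is no depth.
- ctrl.sign_off(): hands the job in; it is judged then, once.
Trained networks look in a picture, given as the dict that the camera call returned (one of the last four; its "shot" number tells which), for a name from the list of things; names that differ only in an ending like _2 or _b are one class to them, and where a whole thing is asked for, a point or a joint stands for the part that bears it (a point fixed in the world has none). Each returns a list of dicts, best first, with "p" (0 to 1); they miss things now and then, are a little off and sometimes report something else, mostly with a low value. They report only what shows in the picture. A call takes as long as a camera call.
- ctrl.look_for(picture, target): "position" ([x, y, z] in m, in the coordinates of the camera as it stood for that picture, good to about 4 mm: the middle of the surface that is visible of it).
The state is a dict: "time": time; "qpos": joint angles; "dq": joint speeds; "joint_efforts": joint torques, N m; "eef_pos": TCP position; "tcp_rot": TCP orientation; "contact_force": force on the tool from outside, world axes, zero at the start; "wrist_torque": the same for the moment, N m; "opening": opening from 0.0 (shut) to 1.0 (fully open); "finger_force": force on a finger pad.
Only numpy, scipy, OpenCV 4.12 (cv2) and the standard library are available. Lean on these libraries where they do the work, as an engineer would, in place of code of your own. Each camera call takes 0.05 s, during which the arm holds its last target. There are 200 camera calls.

## Working session

There is one attempt and no reset: what is moved stays moved. The work goes in short steps, Python scripts to look and compute and a tool call to move; the robot and the scene stay as the last step left them, time stands still between calls to the robot, and variables do not carry over. Pictures are saved under pics/ and viewed, at most 10 in all, crops included, and the job is handed in when it is done.

Besides the shell and the picture viewer there is one more tool, called after "Request:" as name(argument=value, ...), one argument or row to a line, values as JSON. send_rows: Moves the arm, as the interface text tells. Its arguments: {"type":"object","properties":{"rows":{"type":"string"},"grip_force":{"type":"number"}},"required":["rows"]}

```bash
mkdir -p pics
cat > h.py <<'E'
import numpy as np, cv2
from plant import ctrl
from scipy.spatial.transform import Rotation as R
def shot(n,f=None):
    p=ctrl.read_camera(n)
    if f: cv2.imwrite('pics/'+f,p['color'][:,:,::-1])
    return p
def world(p,c):
    E=np.array(p['extrinsics']); return E[:3,:3].T@(np.array(c)-E[:3,3])
def proj(p,w):
    E=np.array(p['extrinsics']); c=E[:3,:3]@np.array(w)+E[:3,3]
    return np.array([p['fx']*c[0]/c[2]+p['cx'],p['fy']*c[1]/c[2]+p['cy']])
def look(p,names,k=1):
    for n in names:
        for d in ctrl.look_for(p,n)[:k]:
            w=world(p,d['position']); print(n,round(d['p'],2),w.round(3),proj(p,w).round(0))
E
python3 - <<'E'
from h import *
s=ctrl.get_state();print(s['time'],s['eef_pos'],s['tcp_rot'],ctrl.nose_length)
N=['red_box','red_cover','blue_box','blue_cover','hex_key','tape_roll','fitting','spring_clamp']
for c in ['scene','side']:
    p=shot(c,c+'0.png');print(c);look(p,N)
print(ctrl.get_state()['time'])
E
```

```text
0.0 [ 0.17009604 -0.6524973   0.21561464] [ 9.91896446e-01  1.27043366e-01  4.51059254e-05 -1.19249843e-03] 0.022
scene
red_box 0.96 [0.488 0.22  0.065] [174. 234.]
red_cover 0.66 [0.527 0.158 0.067] [186. 208.]
blue_box 0.95 [ 0.529 -0.083  0.055] [266. 162.]
blue_cover 0.74 [ 0.564 -0.181  0.07 ] [282. 136.]
hex_key 0.63 [0.386 0.218 0.005] [214. 284.]
tape_roll 0.63 [0.339 0.187 0.028] [245. 280.]
fitting 0.73 [0.39  0.151 0.02 ] [238. 257.]
spring_clamp 0.81 [ 0.392 -0.163  0.016] [332. 184.]
side
red_box 0.95 [0.578 0.19  0.055] [355. 198.]
red_cover 0.71 [0.549 0.151 0.069] [335. 193.]
blue_box 0.59 [ 0.617 -0.123  0.062] [251. 257.]
blue_cover 0.83 [ 0.581 -0.194  0.064] [207. 260.]
tape_roll 0.77 [0.324 0.202 0.013] [292. 170.]
fitting 0.66 [0.577 0.188 0.056] [355. 197.]
spring_clamp 0.91 [ 0.401 -0.175  0.01 ] [182. 230.]
0.9
```

View images.

```bash
python3 -c "
import cv2
a=cv2.imread('pics/scene0.png');b=cv2.imread('pics/side0.png')
cv2.imwrite('pics/s2.png',cv2.resize(a[90:330,110:400],None,fx=2.5,fy=2.5,interpolation=3))
cv2.imwrite('pics/d2.png',cv2.resize(b[120:330,130:430],None,fx=2.5,fy=2.5,interpolation=3))"
```

```text
(no output)
```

View pics/s2.png

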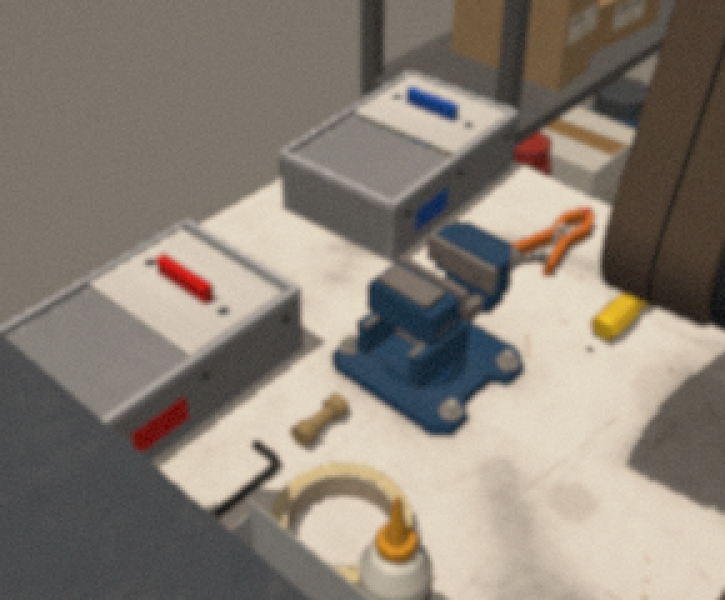

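View pics/d2.png

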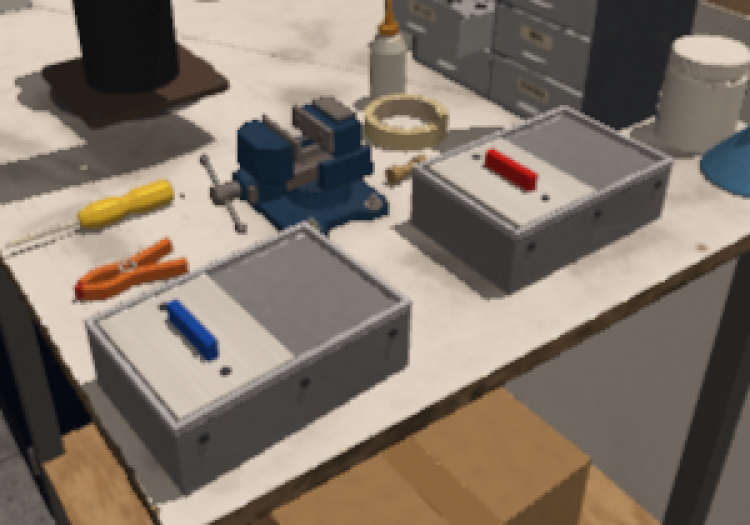

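The scene view shows the red box at crop (150,340), its cover over the right part with the rib from (160,258) to (212,298). The side view shows the same box at top right, with four clear rim corners. A vise, the hex key and the fitting stand in front of it, and cabinets stand to its left.

Run:
```python
from h import *
from scipy.optimize import least_squares
ps=shot('scene');pd=shot('side')
S=lambda u,v:np.array([u/2.5+110,v/2.5+90]); D=lambda u,v:np.array([u/2.5+130,v/2.5+120])
box=[(pd,(.07,-.105,.069),D(518,230)),(pd,(.07,.105,.069),D(672,157)),(pd,(-.07,.105,.069),D(565,107)),(pd,(-.07,-.105,.069),D(413,168)),
 (ps,(.07,-.105,.069),S(187,221)),(ps,(-.07,-.105,.069),S(300,290))]
cov=[(ps,(.03,0,.085),S(163,258)),(ps,(-.03,0,.085),S(211,294)),(pd,(-.03,0,.085),D(488,151)),(pd,(.03,0,.085),D(536,182))]
def T(q,b):
    c,s=np.cos(q[2]),np.sin(q[2]);return [q[0]+c*b[0]-s*b[1],q[1]+s*b[0]+c*b[1],b[2]]
def f(q):
    return np.concatenate([proj(p,T(q,b))-m for p,b,m in box]+[proj(p,T(q,(b[0],q[3],b[2])))-m for p,b,m in cov])
r=least_squares(f,[.54,.2,0,-.047],x_scale=.01);q=r.x
print(q.round(4),np.degrees(q[2]),r.fun.round(1),np.sqrt(np.diag(np.linalg.inv(r.jac.T@r.jac))))
for n,b in dict(rib=(0,q[3],.08),pivot=(-.008,-.072,.044),goal=(0,.052,.08)).items(): print(n,np.round(T(q,b),4))
print(ctrl.get_state()['time'],ctrl.get_state()['qpos'])
```

```text
[ 0.5366  0.202   0.0142 -0.0465] 0.8153924115306894 [-1.2  0.2  0.8 -0.3 -0.3 -1.8 -0.8 -2.3 -0.8 -1.2 -0.6 -0.7 -1.7 -1.5
 -1.2 -3.  -0.8 -1.8 -1.6 -3.5] [0.00108365 0.00124311 0.00917822 0.00167685]
rib [0.5372 0.1555 0.08  ]
pivot [0.5296 0.1299 0.044 ]
goal [0.5358 0.254  0.08  ]
1.0 [-1.46601064e+00  2.86288718e-01  1.57668589e+00 -3.13791826e-05
  1.27858675e+00 -1.50001948e-01]
```

The manual's scale: shifts go in shares of 500 mm and turns go in shares of 180 degrees. Converting my numbers, 408 mm / 500 = 0.816, -258 mm / 500 = -0.516, 13.8 degrees / 180 = 0.0767.

Request:
send_rows(
  rows="0 0 0.0333 0.4 -0.26 0 -1;0 0 0.0767 0.816 -0.516 0 -1;0 0 0.0767 0.816 -0.516 0 -1;0 0 0.0767 0.816 -0.516 0 -1;0 0 0.0767 0.816 -0.516 0 -1;0 0 0.0767 0.816 -0.516 0 -1;0 0 0.0767 0.816 -0.516 0 -1;0 0 0.0767 0.816 -0.516 0 -1",
)

```text
time: 2.0
eef_pos: [0.5015, -0.2985, 0.2174]
tcp_rot: [1.0, 0.008, 0.0, 0.0]
contact_force: [0.3, 0.0, 0.1]
opening: -0.003
finger_force: 0.0
```

Request:
send_rows(
  rows="0 0 0 0.072 -0.786 0 -1;0 0 0 0.072 -0.786 0 -1;0 0 0 0.072 -0.786 0 -1;0 0 0 0.072 -0.786 0 -1;0 0 0 0.072 -0.786 0 -1;0 0 0 0.072 -0.786 0 -1;0 0 0 0.072 -0.786 0 -1;0 0 0 0.072 -0.786 0 -1",
)

```text
time: 3.0
eef_pos: [0.5305, 0.0934, 0.2171]
tcp_rot: [1.0, 0.008, 0.0, 0.0]
contact_force: [0.4, -1.0, -0.0]
opening: -0.001
finger_force: 0.0
```

Run:
```python
from h import *
p=shot('wrist');im=p['color'][:,:,::-1].copy()
print(world(p,[0,0,0]),ctrl.get_state()['eef_pos'])
x,y,c,s=.5366,.202,1,.0142
T=lambda b:[x+b[0]-s*b[1],y+s*b[0]+b[1],b[2]]
for b in [(.03,-.0465,.085),(-.03,-.0465,.085),(.07,-.105,.069),(-.07,-.105,.069),(.07,.105,.069),(-.07,.105,.069)]:
    u=proj(p,T(b));print(b,u.round()); cv2.circle(im,tuple(int(v) for v in u),3,(0,255,0),1)
cv2.imwrite('pics/w1.png',im)
```

```text
[0.59652522 0.09346655 0.3745002 ] [0.53053145 0.09230074 0.21701366]
(0.03, -0.0465, 0.085) [185. 134.]
(-0.03, -0.0465, 0.085) [189. 201.]
(0.07, -0.105, 0.069) [254.  86.]
(-0.07, -0.105, 0.069) [254. 236.]
(0.07, 0.105, 0.069) [12. 86.]
(-0.07, 0.105, 0.069) [ 40. 235.]
```

View pics/w1.png

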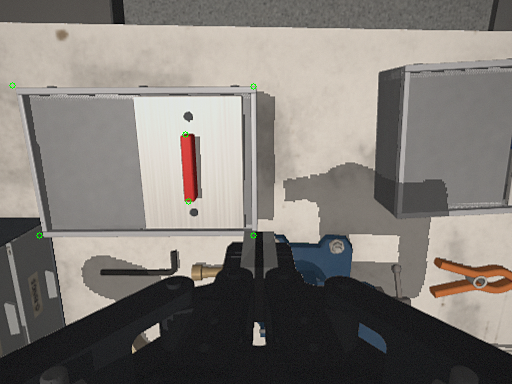

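The wrist view shows the predicted corners and rib ends (rib at about (190,168)) matching to 2–3 px. The cabinet is at lower left and the vise lies clear of the gripper. I'll check how high and how near the cabinet is before pushing left.

```bash
python3 -c "
import cv2,numpy as np
a=cv2.imread('pics/scene0.png');b=cv2.imread('pics/side0.png')
cv2.imwrite('pics/both.png',cv2.resize(np.hstack([a[150:384,0:330],b[0:234,200:512]]),(800,292)))"
```

```text
(no output)
```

View pics/both.png

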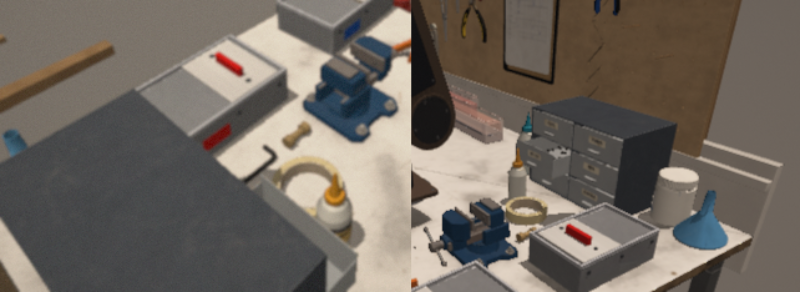

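The cabinet's top +x,−y corner is at scene pixel about (108,224) and side pixel about (367,118). I'll triangulate it.

Run:
```python
from h import *
from scipy.optimize import least_squares
ps=shot('scene');pd=shot('side')
for a,b in [((108,224),(367,118)),((261,367),(297,83))]:
    r=least_squares(lambda w:np.r_[proj(ps,w)-a,proj(pd,w)-b],[.5,.35,.2],x_scale=.01);print(r.x.round(3),r.fun.round(1))
print(ctrl.get_state()['eef_pos'])
```

```text
[0.466 0.336 0.185] [ 1.7  0.5  3.  -0.9]
[0.151 0.351 0.2  ] [ 0.1 -0.   0.2  0. ]
[0.53060155 0.09129529 0.21697858]
```

Request:
send_rows(
  rows="0 0 0 0.016 -0.04 0 -1;0 0 0 0.016 -0.052 0.08 -1;0 0 0 0.016 -0.052 0.16 -1;0 0 0 0.016 -0.052 0.22 -1;0 0 0 0.016 -0.052 0.238 -1;0 0 0 0.016 -0.052 0.238 -1",
)

```text
time: 3.9
eef_pos: [0.5384, 0.1178, 0.0981]
tcp_rot: [1.0, 0.006, -0.0, 0.0]
contact_force: [-0.1, -0.0, -0.6]
opening: -0.001
finger_force: 0.0
```

Converted, -90 mm / 500 = -0.18, -78 mm / 500 = -0.156.

Request:
send_rows(
  rows="0 0 0 0 -0.02 0.002 -1;0 0 0 0 -0.04 0.002 -1;0 0 0 0 -0.06 0.002 -1;0 0 0 0 -0.084 0.002 -1;0 0 0 0 -0.108 0.002 -1;0 0 0 0 -0.132 0.002 -1;0 0 0 0 -0.156 0.002 -1;0 0 0 0 -0.18 0.002 -1",
)

```text
time: 4.9
eef_pos: [0.5368, 0.2097, 0.097]
tcp_rot: [1.0, 0.007, -0.0, -0.0]
contact_force: [-0.3, -0.6, 0.4]
opening: -0.005
finger_force: 0.0
```

Converted, -20 mm / 500 = -0.04, -16 mm / 500 = -0.032.

Request:
send_rows(
  rows="0 0 0 0 -0.016 0 -1;0 0 0 0 -0.032 0 -1;0 0 0 0 -0.04 0 -1;0 0 0 0 -0.04 0 -1",
)

```text
time: 5.4
eef_pos: [0.5366, 0.229, 0.097]
tcp_rot: [1.0, 0.007, -0.0, 0.0]
contact_force: [-0.4, 0.3, -0.1]
opening: 0.001
finger_force: 0.0
```

Run:
```python
from h import *
p=shot('wrist','w2.png');shot('scene','s3.png')
a=cv2.imread('pics/w2.png');b=cv2.imread('pics/s3.png')[150:342,60:316]
cv2.imwrite('pics/c2.png',cv2.resize(np.hstack([a,cv2.resize(b,(512,384))]),(800,300)))
print(ctrl.get_state()['contact_force'],ctrl.get_state()['eef_pos'])
```

```text
[0.53464823 0.48008243 1.47504767] [0.53657343 0.22868883 0.09699372]
```

View pics/c2.png

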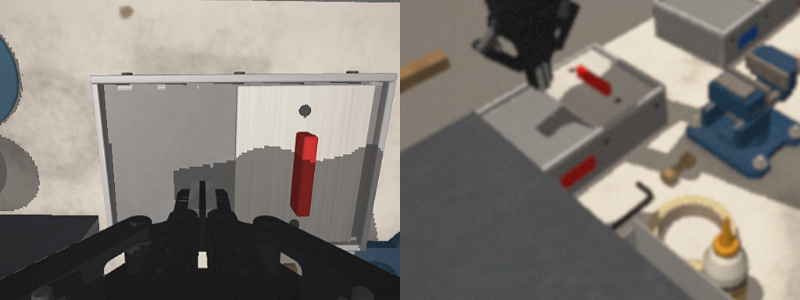

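The cover has not moved: the rib is still over the well at wrist crop (304,172), and the fingers at (202,190) are over the deck. They must have passed above the rib, so I'll measure where the tips are.

Run:
```python
from h import *
p=shot('wrist');s=shot('scene');d=shot('side','d3.png');t=ctrl.get_state();print(t['eef_pos'],t['opening'])
e=np.array(t['eef_pos'])
for dz in [.0,-.022,-.035]:
  for dx in [-.011,.011]:
    w=e+[dx,0,dz];print(dz,dx,*[proj(q,w).round() for q in (p,s,d)])
a=cv2.resize(p['color'][150:300,180:340,::-1],None,fx=2.5,fy=2.5)
b=s['color'][130:230,80:220,::-1];b=cv2.resize(b,None,fx=3,fy=3)
c=d['color'][120:250,300:430,::-1];c=cv2.resize(c,None,fx=3,fy=3)
H=390
def pad(i):
    o=np.zeros((H,i.shape[1],3),np.uint8);o[:min(H,i.shape[0])]=i[:H];return o
im=np.hstack([pad(b),pad(c)]);print(im.shape);cv2.imwrite('pics/c3.png',im[:,:800])
cv2.imwrite('pics/w3.png',a)
```

```text
[0.53664304 0.22862586 0.09705004] 0.002258776632634957
0.0 -0.011 [256. 255.] [155. 214.] [353. 169.]
0.0 0.011 [257. 215.] [148. 209.] [360. 172.]
-0.022 -0.011 [257. 238.] [157. 223.] [352. 177.]
-0.022 0.011 [257. 202.] [150. 218.] [359. 180.]
-0.035 -0.011 [257. 230.] [158. 228.] [351. 181.]
-0.035 0.011 [257. 196.] [151. 223.] [358. 185.]
(390, 810, 3)
```

View pics/c3.png

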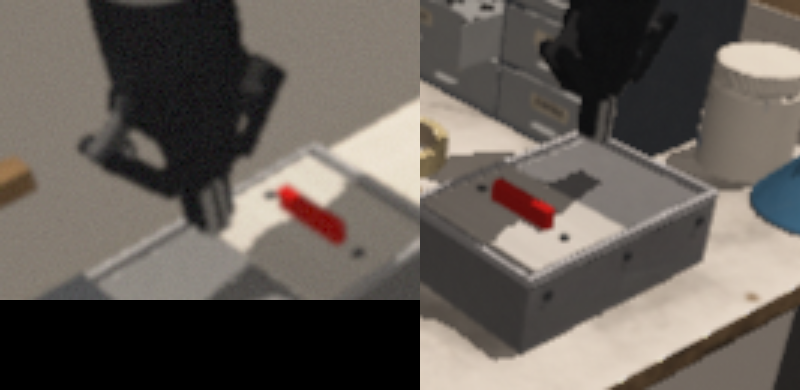

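Run:
```python
from h import *
from scipy.optimize import least_squares
ps=shot('scene');pd=shot('side')
def tri(a,b):
    r=least_squares(lambda w:np.r_[proj(ps,w)-a,proj(pd,w)-b],[.5,.2,.1],x_scale=.01);return r.x.round(4),r.fun.round(1)
print('tip',tri((151,207),(359,167)))
A=np.array
print('rib ends',tri(A([285,190])/3+[80,130],A([548,204])/3+[300-140,120]),tri(A([340,226])/3+[80,130],A([496,184])/3+[300-140,120]))
```

```text
tip (array([0.5396, 0.2282, 0.1069]), array([-1.1, -0.2, -1.4,  0.3]))
rib ends (array([0.5621, 0.158 , 0.0849]), array([-0.7, -0.1, -0.8,  0.1])) (array([0.511 , 0.1533, 0.0799]), array([-0.5, -0. , -0.6,  0. ]))
```

View pics/w3.png

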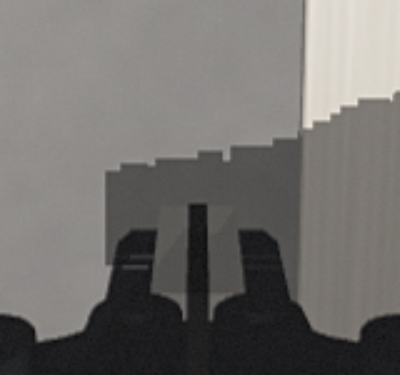

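Triangulation puts the fingertips at z≈0.107, about 32 mm higher than the nose length implies. The wrist view agrees. I'll go back to the right of the rib and descend in small steps, watching the force.

Converted, 111 mm / 500 = 0.222, 50 mm / 500 = 0.1.

Request:
send_rows(
  rows="0 0 0 0 0 -0.04 -1;0 0 0 0 0.1 -0.04 -1;0 0 0 0 0.222 -0.04 -1;0 0 0 0 0.222 -0.02 -1;0 0 0 0 0.222 0 -1;0 0 0 0 0.222 0.016 -1;0 0 0 0 0.222 0.024 -1;0 0 0 0 0.222 0.024 -1",
)

```text
time: 6.75
eef_pos: [0.5378, 0.1186, 0.0845]
tcp_rot: [1.0, 0.008, -0.001, -0.0]
contact_force: [0.6, -0.1, 0.4]
opening: 0.005
finger_force: 0.0
```

Run:
```python
from h import *
s=shot('scene');d=shot('side');t=ctrl.get_state();print(t['eef_pos'],t['contact_force'])
b=cv2.resize(s['color'][140:240,120:250,::-1],None,fx=3,fy=3)
c=cv2.resize(d['color'][130:230,280:410,::-1],None,fx=3,fy=3)
cv2.imwrite('pics/c4.png',np.hstack([b,c]))
e=np.array(t['eef_pos'])
for z in [.01,-.022]:
    w=e+[0,0,z];print(z,(proj(s,w)-[120,140])*3,(proj(d,w)-[280,130])*3+[390,0])
```

```text
[0.53826987 0.11836884 0.08517596] [-0.09945135  0.16840431  0.25191845]
0.01 [230.02715594 135.9882421 ] [515.81551253 165.0902462 ]
-0.022 [234.32863475 172.51481975] [512.69285815 200.8241274 ]
```

View pics/c4.png

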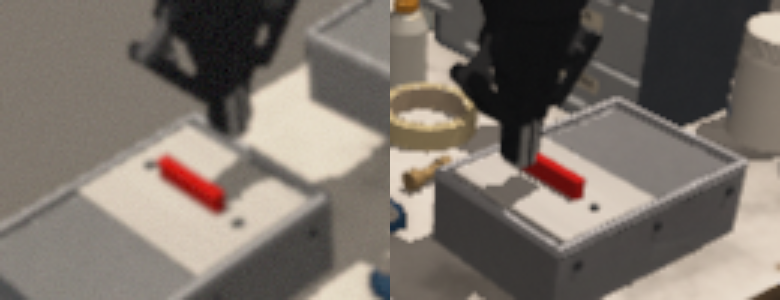

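The tip bottom is at (232,133) and (518,165), which is TCP +10 mm, so z≈0.095. I'll go 19 mm lower.

Converted, 19 mm / 500 = 0.038, 15 mm / 500 = 0.03.

Request:
send_rows(
  rows="0 0 0 0 0 0.012 -1;0 0 0 0 0 0.022 -1;0 0 0 0 0 0.03 -1;0 0 0 0 0 0.038 -1;0 0 0 0 0 0.038 -1",
)

```text
time: 7.48
eef_pos: [0.5378, 0.1178, 0.0655]
tcp_rot: [1.0, 0.007, -0.0, 0.0]
contact_force: [-0.0, 0.3, 0.5]
opening: -0.005
finger_force: 0.0
```

Converted, -39 mm / 500 = -0.078, -32 mm / 500 = -0.064.

Request:
send_rows(
  rows="0 0 0 0 -0.012 0 -1;0 0 0 0 -0.024 0 -1;0 0 0 0 -0.036 0 -1;0 0 0 0 -0.05 0 -1;0 0 0 0 -0.064 0 -1;0 0 0 0 -0.078 0 -1",
)

```text
time: 8.22
eef_pos: [0.5377, 0.157, 0.0661]
tcp_rot: [1.0, 0.007, 0.0, 0.0]
contact_force: [0.2, -3.0, 0.3]
opening: -0.002
finger_force: 1.1
```

Run:
```python
from h import *
s=shot('scene');d=shot('side');w=shot('wrist','w5.png');t=ctrl.get_state();print(t['eef_pos'],t['contact_force'])
look(s,['red_cover']);look(d,['red_cover']);look(w,['red_cover'])
```

```text
[0.53749439 0.15753211 0.06596944] [0.41913382 0.87771966 1.20021523]
red_cover 0.87 [0.524 0.175 0.07 ] [180. 212.]
red_cover 0.67 [0.557 0.158 0.066] [340. 194.]
red_cover 0.97 [0.562 0.167 0.069] [237. 190.]
```

Converted, -70 mm / 500 = -0.14, -62 mm / 500 = -0.124.

Request:
send_rows(
  rows="0 0 0 0 -0.018 0 -1;0 0 0 0 -0.036 0 -1;0 0 0 0 -0.054 0 -1;0 0 0 0 -0.072 0 -1;0 0 0 0 -0.09 0 -1;0 0 0 0 -0.108 0 -1;0 0 0 0 -0.124 0 -1;0 0 0 0 -0.14 0 -1",
)

```text
time: 9.52
eef_pos: [0.5365, 0.2274, 0.0659]
tcp_rot: [1.0, 0.007, -0.0, 0.0]
contact_force: [-0.4, -1.4, -1.1]
opening: -0.004
finger_force: 0.6
```

Converted, -5 mm / 500 = -0.01, -3 mm / 500 = -0.006.

Request:
send_rows(
  rows="0 0 0 0 -0.006 0 -1;0 0 0 0 -0.01 0 -1",
)

```text
time: 9.78
eef_pos: [0.5365, 0.232, 0.066]
tcp_rot: [1.0, 0.007, -0.0, 0.0]
contact_force: [0.1, -1.8, -0.6]
opening: 0.001
finger_force: 0.7
```

Converted, -4 mm / 500 = -0.008, -2 mm / 500 = -0.004.

Request:
send_rows(
  rows="0 0 0 0 -0.004 0 -1;0 0 0 0 -0.008 0 -1",
)

```text
time: 10.02
eef_pos: [0.5365, 0.2358, 0.066]
tcp_rot: [1.0, 0.007, -0.0, -0.0]
contact_force: [0.4, -1.1, -1.1]
opening: -0.0
finger_force: 0.6
```

Converted, -4 mm / 500 = -0.008, -2 mm / 500 = -0.004.

Request:
send_rows(
  rows="0 0 0 0 -0.004 0 -1;0 0 0 0 -0.008 0 -1",
)

```text
time: 10.28
eef_pos: [0.5364, 0.24, 0.066]
tcp_rot: [1.0, 0.007, -0.0, -0.0]
contact_force: [-0.8, -1.4, -1.0]
opening: 0.001
finger_force: 0.6
```

Converted, -3 mm / 500 = -0.006, -2 mm / 500 = -0.004.

Request:
send_rows(
  rows="0 0 0 0 -0.004 0 -1;0 0 0 0 -0.006 0 -1",
)

```text
time: 10.52
eef_pos: [0.5365, 0.2411, 0.066]
tcp_rot: [1.0, 0.008, -0.0, 0.002]
contact_force: [0.7, -8.9, 0.7]
opening: -0.002
finger_force: 4.4
```

The force jumped to 9 N, so the cover is against its stop. I'll back off, rise and look into the well.

Converted, -140 mm / 500 = -0.28, 130 mm / 500 = 0.26.

Request:
send_rows(
  rows="0 0 0 0 0.016 0 -1;0 0 0 0 0.024 -0.04 -1;0 0 0 0 0.08 -0.14 -1;0 0 0 0 0.18 -0.24 -1;0 0 0 -0.06 0.26 -0.28 -1;0 0 0 -0.08 0.26 -0.28 -1;0 0 0 -0.08 0.26 -0.28 -1",
)

```text
time: 11.4
eef_pos: [0.4979, 0.1127, 0.2068]
tcp_rot: [1.0, 0.007, 0.001, -0.0]
contact_force: [0.4, 0.4, -0.7]
opening: -0.003
finger_force: 0.0
```

Run:
```python
from h import *
w=shot('wrist');t=ctrl.get_state();print(t['eef_pos'],t['time'])
look(w,['red_cover','red_handle','red_handle_tip','red_pivot','red_well'])
s=shot('scene');look(s,['red_handle_tip','red_pivot','red_cover'])
d=shot('side');look(d,['red_handle_tip','red_pivot','red_cover'])
im=w['color'][:,:,::-1].copy()
x,y,sy=.5366,.201,.0142
T=lambda b:[x+b[0]-sy*b[1],y+sy*b[0]+b[1],b[2]]
for b in [(-.008,-.072,.05),(-.008,-.012,.05),(.052,-.072,.05),(.07,-.105,.069),(-.07,-.105,.069),(.07,.105,.069),(-.07,.105,.069),(.03,.052,.085)]:
    u=proj(w,T(b)); cv2.circle(im,tuple(int(v) for v in u),3,(0,255,0),1)
cv2.imwrite('pics/w6.png',cv2.resize(im,(768,576)))
```

```text
[0.4979672  0.11301884 0.20605937] 11.45
red_cover 0.87 [0.543 0.245 0.069] [106. 123.]
red_handle 0.92 [0.534 0.153 0.05 ] [215. 133.]
red_handle_tip 0.84 [0.534 0.149 0.049] [220. 134.]
red_pivot 0.68 [0.546 0.165 0.049] [201. 120.]
red_well 0.65 [0.539 0.16  0.05 ] [207. 128.]
red_handle_tip 0.59 [0.527 0.159 0.052] [187. 214.]
red_pivot 0.75 [0.516 0.155 0.045] [192. 217.]
red_cover 0.85 [0.526 0.248 0.068] [149. 231.]
red_pivot 0.97 [0.565 0.16  0.043] [342. 204.]
red_cover 0.58 [0.547 0.247 0.071] [363. 179.]
```

View pics/w6.png

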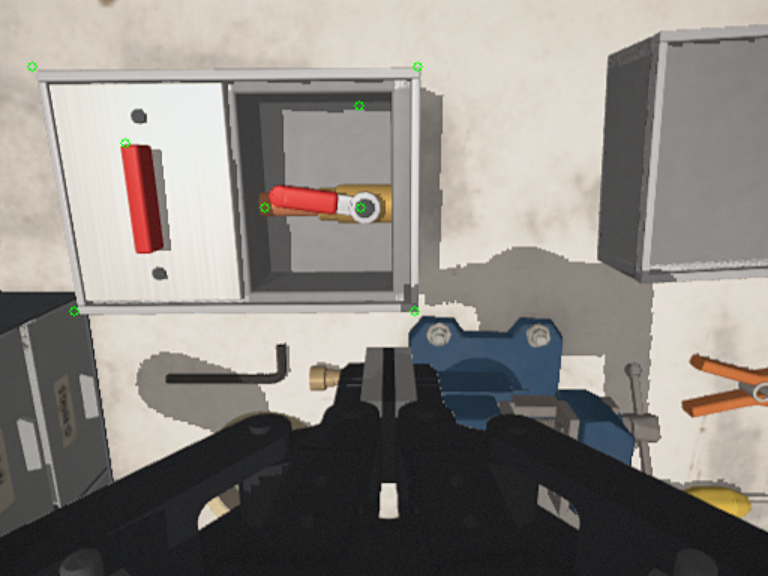

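The cover sits at the left stop and the well is open. The pivot is at (365,207), 4 px from the prediction, and the handle tip is at (270,195), so the angle is about 0.13 rad. I'll descend on the handle's −x side.

Converted, 145 mm / 500 = 0.29, 130 mm / 500 = 0.26.

Request:
send_rows(
  rows="0 0 0 0.016 -0.102 0 -1;0 0 0 0.016 -0.102 0.1 -1;0 0 0 0.016 -0.102 0.2 -1;0 0 0 0.016 -0.102 0.26 -1;0 0 0 0.016 -0.102 0.29 -1;0 0 0 0.016 -0.102 0.29 -1",
)

```text
time: 12.85
eef_pos: [0.5052, 0.1633, 0.0605]
tcp_rot: [1.0, 0.007, -0.001, 0.0]
contact_force: [-0.0, 0.9, -0.6]
opening: -0.002
finger_force: 0.0
```

Converted, 26 mm / 500 = 0.052, 20 mm / 500 = 0.04.

Request:
send_rows(
  rows="0 0 0 0 0 0.016 -1;0 0 0 0 0 0.028 -1;0 0 0 0 0 0.04 -1;0 0 0 0 0 0.052 -1;0 0 0 0 0 0.052 -1",
)

```text
time: 13.48
eef_pos: [0.505, 0.1634, 0.0344]
tcp_rot: [1.0, 0.007, -0.001, 0.0]
contact_force: [0.1, -0.7, 0.1]
opening: 0.001
finger_force: 0.0
```

Run:
```python
from h import *
w=shot('wrist');s=shot('scene');t=ctrl.get_state();print(t['eef_pos'],t['contact_force'],t['time'])
b=cv2.resize(s['color'][150:250,120:253,::-1],(399,300))
cv2.imwrite('pics/c7.png',np.hstack([cv2.resize(w['color'][:,:,::-1],(400,300)),b]))
```

```text
[0.50549543 0.16346217 0.03498852] [-0.40389444  1.03045495 -0.03118131] 13.575
```

View pics/c7.png

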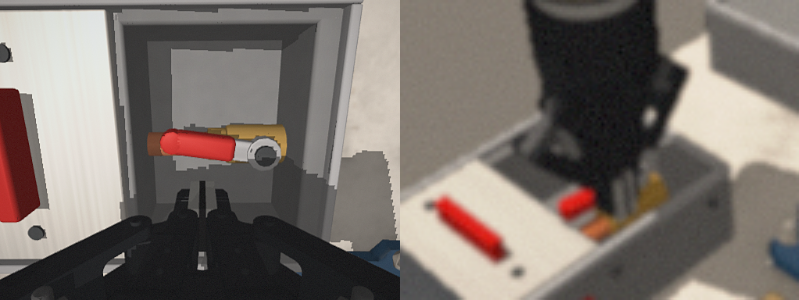

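The finger is inside the well on the −x side of the handle at crop (202,185), with no contact. Now I'll push along the arc.

Converted, 47 mm / 500 = 0.094, 42 mm / 500 = 0.084.

Request:
send_rows(
  rows="0 0 0 0.012 -0.002 0.002 -1;0 0 0 0.024 -0.002 0.002 -1;0 0 0 0.036 -0.006 0.002 -1;0 0 0 0.048 -0.008 0.002 -1;0 0 0 0.06 -0.006 0.002 -1;0 0 0 0.072 -0.004 0.002 -1;0 0 0 0.084 0.002 0.002 -1;0 0 0 0.094 0.008 0.002 -1",
)

```text
time: 14.58
eef_pos: [0.553, 0.1602, 0.0339]
tcp_rot: [1.0, 0.007, 0.0, -0.0]
contact_force: [-3.2, 0.8, 1.4]
opening: -0.002
finger_force: 1.3
```

Request:
send_rows(
  rows="0 0 0 0.008 0.008 0 -1;0 0 0 0.016 0.018 0 -1;0 0 0 0.02 0.026 0 -1;0 0 0 0.024 0.036 0 -1;0 0 0 0.024 0.04 0 -1",
)

```text
time: 15.2
eef_pos: [0.5649, 0.1421, 0.034]
tcp_rot: [1.0, 0.006, 0.0, -0.003]
contact_force: [-1.4, 11.7, -0.5]
opening: 0.007
finger_force: 5.7
```

Run:
```python
from h import *
w=shot('wrist','w8.png');t=ctrl.get_state();print(t['eef_pos'],t['contact_force'],t['time'])
hsv=cv2.cvtColor(w['color'],cv2.COLOR_RGB2HSV)
m=(((hsv[...,0]<6)|(hsv[...,0]>174))&(hsv[...,1]>150)&(hsv[...,2]>70)).astype(np.uint8)
n,l,st,c=cv2.connectedComponentsWithStats(m)
for i in range(1,n):
    if st[i,4]>60:
        print(st[i],c[i].round())
        E=w['extrinsics'];R0=np.array(E)[:3,:3];v=R0.T@[(c[i][0]-w['cx'])/w['fx'],(c[i][1]-w['cy'])/w['fy'],1];o=world(w,[0,0,0]);print((o+v*(.05-o[2])/v[2]).round(3))
```

```text
[0.56492524 0.14219897 0.03401828] [-2.00801269  9.11065183 -1.28118688] 15.25
[ 272  194   31   79 1570] [289. 225.]
[0.577 0.128 0.05 ]
[  0 282  16  75 630] [  5. 329.]
[0.52  0.266 0.05 ]
```

Converted, -170 mm / 500 = -0.34, -110 mm / 500 = -0.22.

Request:
send_rows(
  rows="0 0 0 0 -0.014 0 -1;0 0 0 0 -0.014 -0.04 -1;0 0 0 0 -0.014 -0.12 -1;0 0 0 -0.08 0 -0.22 -1;0 0 0 -0.14 0.04 -0.34 -1;0 0 0 -0.14 0.04 -0.34 -1;0 0 0 -0.14 0.04 -0.34 -1",
)

```text
time: 16.12
eef_pos: [0.4959, 0.1188, 0.2061]
tcp_rot: [1.0, 0.007, 0.002, 0.0]
contact_force: [-1.2, -0.3, -1.3]
opening: 0.001
finger_force: 0.0
```

Run:
```python
from h import *
w=shot('wrist','w9.png');t=ctrl.get_state();print(t['eef_pos'],t['contact_force'],t['time'])
hsv=cv2.cvtColor(w['color'],cv2.COLOR_RGB2HSV)
m=(((hsv[...,0]<6)|(hsv[...,0]>174))&(hsv[...,1]>150)&(hsv[...,2]>70)).astype(np.uint8)
n,l,st,c=cv2.connectedComponentsWithStats(m)
R0=np.array(w['extrinsics'])[:3,:3];o=world(w,[0,0,0])
for i in range(1,n):
    if st[i,4]>100:
        yy,xx=np.where(l==i)
        h=.05 if c[i][0]>160 else .085
        v=np.c_[(xx-w['cx'])/w['fx'],(yy-w['cy'])/w['fy'],np.ones(len(xx))]@R0
        P=(o+v*((h-o[2])/v[:,2])[:,None])[:,:2]
        a=cv2.fitLine(P.astype(np.float32),cv2.DIST_L2,0,1e-4,1e-4).ravel()
        print(st[i],P.mean(0).round(3),'angle from +y deg',np.degrees(np.arctan2(a[0],a[1])),P.min(0).round(3),P.max(0).round(3))
look(w,['red_cover','blue_cover'])
```

```text
[0.4952336  0.11898793 0.20426501] [ 0.16989694 -0.1219408  -0.23262075] 16.175
[241  69  15  49 667] [0.568 0.128] angle from +y deg 88.77725 [0.548 0.122] [0.589 0.135]
[  88   95   27   72 1319] [0.537 0.248] angle from +y deg 89.054924 [0.507 0.24 ] [0.565 0.256]
red_cover 0.94 [0.544 0.245 0.065] [114. 121.]
```

The handle lies parallel to the cover's rib, so it is shut. The cover is at its stop and the arm is clear.

```bash
python3 -c "
from plant import ctrl
print(ctrl.sign_off())"
```

```text
the job is handed in; nothing more can be done
None
```

The red cover is pushed to its left end stop and the red valve handle is turned fully shut. The arm is clear, nothing else was deliberately touched, and I handed the job in at about 16 s; the sign-off gave no verdict.

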